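Send the wax cake over the rocker chute into the catch bin

TASK

First slide or carry the wooden catch bin under the low end of the rocker chute, on its spot, with its fin handle pointing away from the chute. Then lift the beeswax cake out of its cradle by its two long sides, put it down on the bare bench, let go and take it again by its two short ends, and set it gently lengthwise in the front half of the tray, so that its own weight tips the tray and the cake slides off into the bin, while the tray swings back level. Leave the oilstone, the tape roll and the thread spool where they are.

Things in the scene. Friction and masses are not known exactly. Their poses are not given: they have to be found in the camera images.
- chute: Rocker chute fixed to the bench: wooden base (local x -110..+70, y -60..+60 mm, 12 mm thick), two steel uprights 138 mm high (outer faces 39 mm either side of the middle, pin bosses to 44 mm), between them a pivoting aluminium trough, the tray. Origin on the bench right under the pivot pin, which is 122 mm up. Local +x is the way the tray tips (towards the bin), z up.
- tray (a joint): Tilt of the tray about the pivot pin: 0 = level (kept by a counterweight under its rear end when empty), 0.5 = tipped, front (+x) end down. Swings freely: about 0.014 N m tips it, so a cake set with its middle 55 to 90 mm in front of the pivot does. Returns by itself once empty. The floor runs from 85 mm behind to 120 mm in front of the pivot.
- tray_load (a point): Point on the tray's polished, slippery floor where the middle of the wax cake should be set: 75 mm in front of the pivot (chute +x), 130 mm above the bench when level. Moves with the tray; x along the trough to its mouth, z up. Trough open at both ends, 40 mm wide at the floor; sides 9 mm straight, then flared outward to 61 mm wide, 18 mm above the floor.
- bin_spot (a point): Point on the bench (z = 0) in front of the chute, 150 mm from the pivot along local +x, where the middle of the catch bin belongs; x axis as the chute's.
- catch_bin: Loose open plywood bin, outer 150 x 120 mm (local x, y), 45 mm high, walls and floor 6 mm, 0.3 kg, with a dark wooden fin handle on the middle of its +x end. Origin at the centre of its underside. Belongs with local +x pointing the same way as the chute's +x.
- bin_fin (a point): Grip point on the bin's fin handle: 95 mm from the bin's middle along its +x, 45 mm above the bench. Fin 12 mm thick (across y), reaching from 75 to 110 mm from the bin's middle, from 8 to 58 mm above the bench; pinch it from above across its thickness (y).
- bin_floor (a point): Centre of the bin's inner floor, 6 mm above its underside; axes as the bin's.
- cradle: Dark wooden cradle fixed to the bench: base 64 x 110 mm (local x, y), 14 mm thick, with two cheeks (18 mm thick, 24 mm wide, tops 40 mm above the bench) that close in the two short ends of the wax cake 2.5 mm off; the cake's long sides (facing local +-x) are open. Origin at the centre of the underside.
- oilstone: Bystander: grey oilstone 71 x 113 x 22 mm lying near the bench's front at the left, loose; origin at the centre of its underside.
- tape_roll: Bystander: roll of masking tape, 61 mm across, 19 mm high, loose; origin at the centre of its underside.
- spool: Bystander: cream thread spool standing upright, 40 mm across, 55 mm high, loose; origin at the centre of its underside.
- wax: Cake of beeswax, a plain yellow-brown block 30 x 46 mm, 18 mm high, about 0.045 kg, loose. Origin at the centre of its underside. Its sides are NOT along this body's axes (turned 0.419 rad about z): use wax_mid for its direction. Starts lying flat in the cradle on the 14 mm base, its length between the cheeks.
- wax_mid (a point): The wax cake's centre at its underside, with axes along its sides: x across its 30 mm width, y along its 46 mm length, z up. In the trough its length must run along the trough.

How it is judged (in metres and radians):
On the way, in this order (a step that is already met when the one before it is completed fails the run):
1. the catch bin stands on its spot under the chute's low end, within 30 mm, its handle pointing away from the chute (within 0.35 rad), let go (horizontal distance between catch_bin and bin_spot below 0.03 m and angle between the x axis of catch_bin and the x axis of chute, either way round below 0.35 rad and x of bin_fin in the frame of chute above 0.19 m and height (world z) of catch_bin below 0.005 m and contact force between the fingers and catch_bin below 0.1 N), for 0.2 s.
2. the wax cake has been put down on the bare bench, out of the cradle, and let go (height (world z) of wax below 0.005 m and angle between wax's own z axis and vertical below 0.15 rad and horizontal distance between wax and cradle above 0.06 m and contact force between the fingers and wax below 0.1 N and linear speed of wax below 0.03 m/s), for 0.2 s.
3. the wax cake, let go, lies lengthwise in the trough and its weight tips the tray (value of joint tray above 0.2 rad and x of wax in the frame of tray_load between -0.06 and 0.045 m and z of wax in the frame of tray_load between -0.005 and 0.008 m and angle between the y axis of wax_mid and the y axis of chute, either way round above 1.1 rad and contact force between the fingers and wax below 0.1 N).
At the end, for the whole second after the job is handed in: The wax cake lies at rest inside the catch bin; the bin stands upright within 35 mm of its spot under the chute's low end, handle pointing away from the chute within 0.4 rad; the tray is empty and back level within 0.08 rad (x of wax in the frame of bin_floor between -0.07 and 0.07 m and y of wax in the frame of bin_floor between -0.055 and 0.055 m and z of wax in the frame of bin_floor below 0.045 m and linear speed of wax below 0.03 m/s and horizontal distance between catch_bin and bin_spot below 0.035 m and angle between the x axis of catch_bin and the x axis of chute, either way round below 0.4 rad and x of bin_fin in the frame of chute above 0.185 m and angle between catch_bin's own z axis and vertical below 0.1 rad and value of joint tray below 0.08 rad); the robot touches nothing.
It fails at once if the oilstone, tape roll or thread spool is moved by more than 30 mm (distance of any of oilstone, tape_roll, spool from where it was at the start of the episode above 0.03 m).
It fails at once if the wax cake is thrown or dropped (moves faster than 1.5 m/s) (linear speed of wax above 1.5 m/s).
It also fails if it takes over 67 s, if anything falls off the work surface, if the arm or the gripper's body presses on something with over 40 N, if the wrist force passes 120 N, or if a joint passes its speed limit or range.

ROBOT

A 6-joint arm with a two-finger parallel gripper is mounted at the origin on a cart in front of the work surface, level with it; the furniture and walls round the work are solid. World frame = base frame: x ahead of the robot, y to its left, z up, the work surface at z = 0. Lengths are in mm, angles in rad, forces in N, time in s.
With the tool pointing down it reaches from about 300 to 750 mm from the base axis. Payload 8.5 kg.
Tool frame: the origin (TCP) lies on the centre line of the jaws, within the pads' length; the fingertips stand tip_reach ahead of it and the grasp point (between the pads) lies 3 mm ahead of it (tip_reach is the distance from the TCP to the fingertips, in mm); z points along the fingers, x is the direction in which the jaws open and shut, and the axes are right-handed (so a half turn about z gives the same grasp; the last joint's range is limited). The gripper opens to 88 mm and grips with 3 to 60 N. Pads are 18 mm wide; open, the fingers measure 123 mm over their backs; the gripper's body (75 mm by 187 mm) begins 45 mm behind the grasp point.
Start: joints at [0.943, 0.381, 1.297, -0, 1.464, -0.215], TCP at [220.636, 503.786, 230.548] pointing down, gripper open.
Joint ranges: [-3.11, 3.11], [-0.89, 2.33], [0.22, 2.48], [-1.42, 4.56], [0.17, 2.85], [-2.88, 2.88]. Speed limits (rad/s): [2.39, 2.39, 3.14, 3.14, 3.14, 3.14].

INTERFACE

Orientations are given as a 3x3 rotation matrix whose columns are the frame's x, y, z axes.
In Python, from rig import * gives the robot as it stands. The module is installed in compiled form; this text tells all that it offers.
- The arm moves only by the tool servo_tool, never from a script. Its argument "moves" is a list of rows, each a list of 4 numbers: the shift along the tool's x, y, z in m, then the turn about the tool's z in rad. In form: [[dx, dy, dz, roll], ...]. A call has 1 to 8 rows; each row is the pose to reach, as a shift and turn from the pose commanded when the call began, along the tool's axes at that moment; what a row does not reach only later rows make up. A row lasts 1/10 s, in which the tool goes at most 50 mm and 8.59 degrees, less where a joint would pass 70% of its speed; a pose out of reach is approached as far as the arm can. A call with a gripper value outside its range is refused whole. "fingers" is the closure, from -1 (fully open) to 1 (shut), so that 0 is half open, set as the call begins (left out, the last holds). The fingers move at their own pace and stop on an object; the grip force is fixed at half the most. Time passes only in rows, so rows that repeat a pose let the fingers close. It gives the time, the measured TCP pose, the force and the opening at its end, in the units of the state.
- get_obs(): the state, without advancing time (a new reading comes with each control period).
- get_image(name): name is "side" or "top"; returns a dict with "img" (480x640x3 uint8, red, green, blue), "fx", "fy", "cx", "cy" (pixels), "pose" (4x4, takes a point from camera to world coordinates). Camera axes: x right, y down, z forward; pixel columns grow to the right and rows downward; lengths in mm; the calibration is good to about 2 mm. A picture is of the moment at which its call begins. There is no depth.
- finish_job(): hands the job in, once; it reports no verdict.
The state is a dict: "time_s": time; "q": joint angles; "qd": joint speeds; "tau": joint torques, N m; "position": TCP position; "tool_rot": TCP orientation; "wrist_force": force on the tool from outside, world axes, zero at the start; "moment": the same for the moment, N m; "finger_gap": finger opening in mm.
Only numpy, scipy, OpenCV 4.12 (cv2) and the standard library are available. Lean on these libraries where they do the work, as an engineer would, in place of code of your own. Each camera call takes 0.05 s, during which the arm holds its last target.

## Working session

There is one attempt and no reset: what is moved stays moved. The work goes in short steps, Python scripts to look and compute and a tool call to move; the robot and the scene stay as the last step left them, time stands still between calls to the robot, and variables do not carry over. Pictures are saved under pics/ and viewed, and the job is handed in when it is done.

Besides the shell and the picture viewer there is one more tool, called after "Request:" as name(argument=value, ...) on one line, values as JSON. servo_tool: Moves the arm, as the interface text tells. Its arguments: {"type":"object","properties":{"moves":{"type":"array"},"fingers":{"type":"number"}},"required":["moves"]}

```bash
mkdir -p pics; python3 - <<'E'
from rig import *
import cv2,numpy as np,pickle
o=get_obs()
for k,v in o.items(): print(k,np.round(v,3).tolist())
D={}
for n in("side","top"):
    d=get_image(n); D[n]=d
    cv2.imwrite(f"pics/{n}0.png",d["img"][:,:,::-1]); print(n,d["fx"],d["fy"],d["cx"],d["cy"],np.round(d["pose"],3).tolist())
pickle.dump(D,open("img0.pkl","wb"))
E
```

```text
time_s 0.0
q [0.943, 0.381, 1.298, 0.0, 1.464, -0.215]
qd [-0.0, 0.001, -0.0, -0.002, 0.002, -0.001]
tau [-0.0, -43.793, -22.456, 0.071, 0.035, -0.0]
position [220.456, 503.565, 229.961]
tool_rot [[0.401, 0.916, -0.001], [0.916, -0.401, -0.001], [-0.001, -0.0, -1.0]]
wrist_force [0.453, -0.719, -0.888]
moment [-0.007, 0.031, 0.012]
finger_gap 88.171
side 586.362583476514 586.362583476514 314.34563909846804 245.0647767600432 [[0.99, -0.054, 0.127, 324.905], [-0.138, -0.335, 0.932, -1203.005], [-0.008, -0.941, -0.339, 571.114], [0.0, 0.0, 0.0, 1.0]]
top 549.1868181083895 549.1868181083895 322.75533786644905 235.99534158503158 [[0.104, -0.973, 0.206, 265.11], [-0.995, -0.103, 0.016, 93.165], [0.005, -0.206, -0.979, 1351.303], [0.0, 0.0, 0.0, 1.0]]
```

View pics/top0.png

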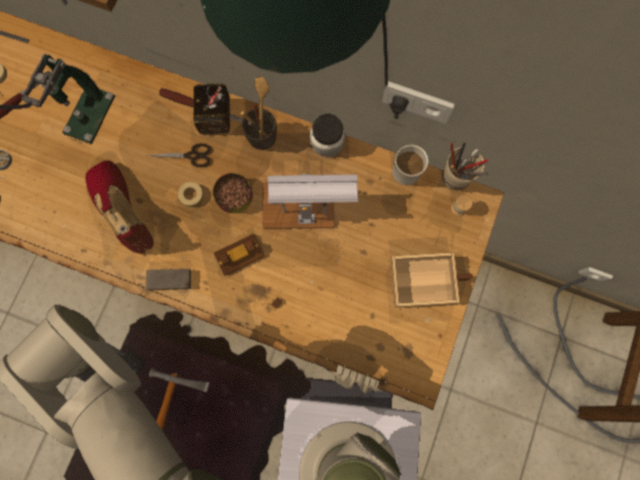

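View pics/side0.png

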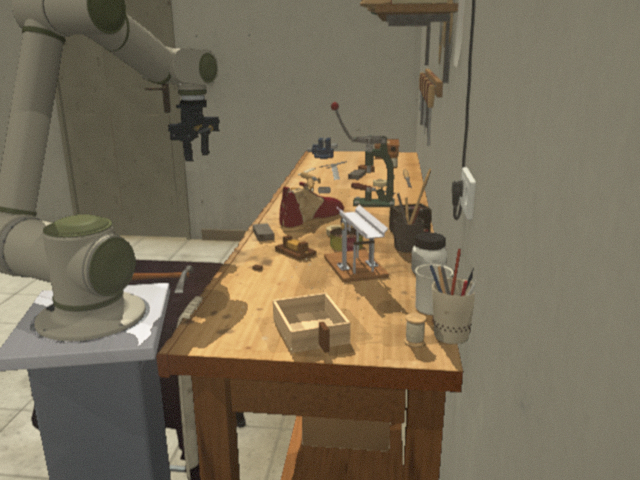

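```bash
python3 - <<'E'
import cv2,pickle
D=pickle.load(open("img0.pkl","rb"))
t=D["top"]["img"][:,:,::-1]; s=D["side"]["img"][:,:,::-1]
def crop(im,x,y,w,h,f,n): cv2.imwrite(n,cv2.resize(im[y:y+h,x:x+w],None,fx=f,fy=f,interpolation=cv2.INTER_CUBIC))
crop(t,200,160,180,130,4.4,"pics/t_a.png")
crop(t,370,180,130,140,4.2,"pics/t_b.png")
crop(s,230,190,200,170,3.5,"pics/s_a.png")
E
```

```text
(no output)
```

View pics/t_a.png

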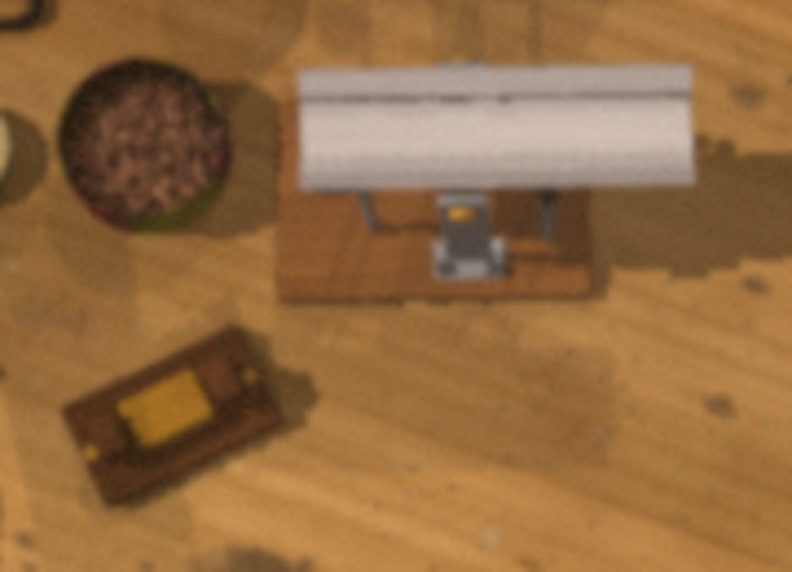

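View pics/t_b.png

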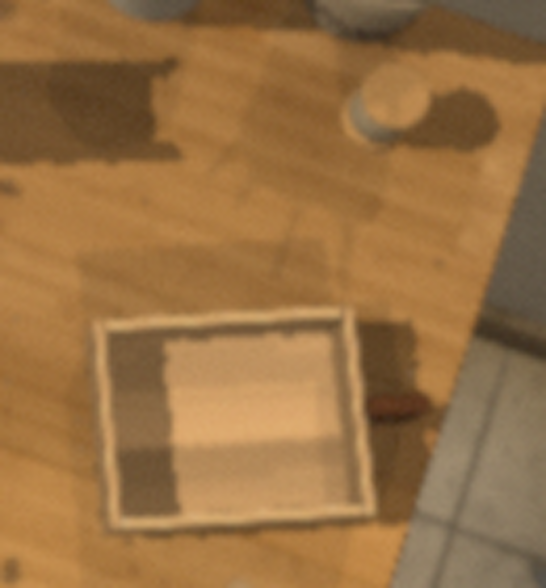

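View pics/s_a.png

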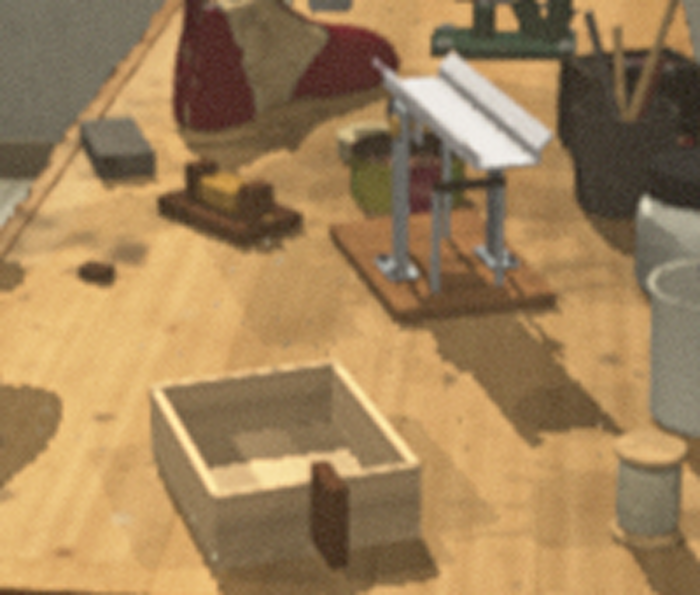

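```bash
cat > h.py <<'E'
import numpy as np,cv2,pickle
from scipy.optimize import least_squares
def proj(d,P):
    T=np.linalg.inv(d["pose"]); p=(T[:3,:3]@np.asarray(P,float).T).T+T[:3,3]
    return np.c_[d["fx"]*p[:,0]/p[:,2]+d["cx"],d["fy"]*p[:,1]/p[:,2]+d["cy"]]
def ray(d,u,v,z):
    r=d["pose"][:3,:3]@np.array([(u-d["cx"])/d["fx"],(v-d["cy"])/d["fy"],1]);o=d["pose"][:3,3]
    return o+r*(z-o[2])/r[2]
def place(q,L):
    c,s=np.cos(q[2]),np.sin(q[2]); L=np.asarray(L,float)
    return np.c_[c*L[:,0]-s*L[:,1]+q[0],s*L[:,0]+c*L[:,1]+q[1],L[:,2]]
def full(crop,p):
    x,y,f=crop; return (np.asarray(p,float)+.5)/f-.5+[x,y]
def fit(D,obs,q0,name):
    # obs: list (cam, local pts, crop, pix)
    def res(q): return np.concatenate([(proj(D[c],place(q,L))-full(cr,p)).ravel() for c,L,cr,p in obs])
    r=least_squares(res,q0,loss="soft_l1",f_scale=1.)
    print(name,np.round(r.x,3).tolist());print(np.round(res(r.x).reshape(-1,2),1).tolist())
    return r.x
TA=(200,160,4.4);TB=(370,180,4.2);SA=(230,190,3.5)
E
python3 - <<'E'
from h import *
D=pickle.load(open("img0.pkl","rb"))
print(ray(D["top"],305,195,130))
ch=fit(D,[("top",[(-85,31,148),(120,31,148),(120,-31,148),(-85,-31,148),(-110,-60,12),(70,-60,12)],TA,[(298,70),(692,64),(695,185),(300,190),(280,292),(592,290)]),
 ("side",[(120,31,148),(70,-60,0),(70,60,0),(-110,-60,12)],SA,[(549,135),(403,320),(554,303),(332,229)])],[560,60,-1.57],"chute")
b=fit(D,[("top",[(-75,60,45),(75,60,45),(75,-60,45),(-75,-60,45),(110,0,58)],TB,[(94,321),(352,309),(376,516),(110,530),(430,405)]),
 ("side",[(-75,-60,45),(-75,60,45),(75,60,45),(75,-60,45),(75,-60,0)],SA,[(152,388),(335,362),(421,465),(215,495),(218,562)])],[380,-180,-1.57],"bin")
c=fit(D,[("top",[(-32,55,14),(32,55,14),(32,-55,14),(-32,-55,14)],TA,[(63,410),(235,327),(283,415),(110,505)][0:1]+[(235,327),(283,415),(110,505)])],[420,220,-1.2],"cradle?")
for p in [(63,410),(235,327),(283,415),(110,500)]: print(ray(D["top"],*full(TA,p),14))
for p in [(118,403),(195,370),(213,412),(137,447)]: print(ray(D["top"],*full(TA,p),32))
E
```

```text
[613.62427216 164.13487288 130.        ]
chute [624.346, 165.448, -1.456]
[[0.2, 0.0], [0.1, 0.6], [0.1, -0.8], [-0.5, -1.1], [-1.0, 1.6], [0.1, 1.3], [2.0, -0.5], [-0.9, 1.4], [2.1, 1.1], [-0.3, -2.2]]
bin [459.938, -139.76, 30.006]
[[-0.2, 0.3], [0.1, -0.2], [-0.3, 0.2], [0.1, 0.4], [0.2, -0.0], [-0.5, -1.5], [1.3, -1.4], [0.9, -0.3], [-0.1, 0.2], [-0.5, 2.1]]
cradle? [480.712, 316.632, -0.471]
[[-0.7, -0.7], [-25.0, -3.0], [0.7, 0.7], [25.3, 1.8]]
[475.70176562 378.13686559  14.        ]
[533.10057427 288.37524127  14.        ]
[485.81476066 255.03269302  14.        ]
[428.02846923 344.77202043  14.        ]
[479.96070211 344.58992494  32.        ]
[502.9117211  304.66913474  32.        ]
[480.45514488 291.60242314  32.        ]
[456.60426973 330.71647292  32.        ]
```

```bash
cat >> h.py <<'E'
def box(x0,x1,y0,y1,z0,z1):
    P=[(x,y,z) for z in(z0,z1) for x,y in((x0,y0),(x1,y0),(x1,y1),(x0,y1))]
    return P,[(0,1),(1,2),(2,3),(3,0),(4,5),(5,6),(6,7),(7,4),(0,4),(1,5),(2,6),(3,7)]
def draw(im,d,q,bx,crop,col):
    P,E=box(*bx); p=proj(d,place(q,P)); x,y,f=crop; p=(p-[x,y]+.5)*f-.5
    for a,b in E: cv2.line(im,tuple(np.int32(p[a]*16)),tuple(np.int32(p[b]*16)),col,1,cv2.LINE_AA,4)
def crop(d,x,y,w,h,f): return cv2.resize(d["img"][y:y+h,x:x+w,::-1],None,fx=f,fy=f,interpolation=cv2.INTER_CUBIC)
E
python3 - <<'E'
from h import *
D=pickle.load(open("img0.pkl","rb"))
ch=fit(D,[("top",[(-85,31,148),(120,31,148),(120,-31,148),(-85,-31,148)],TA,[(298,70),(692,64),(695,185),(300,190)])],[624,165,-1.456],"chute-trough")
c=fit(D,[("top",[(-32,55,14),(32,55,14),(32,-55,14),(-32,-55,14)],TA,[(63,410),(235,327),(283,415),(110,502)][0:1]+[(235,327),(283,415),(110,502)][0:0]+[(235,327),(283,415),(110,502)])][0:0]+[("top",[(-32,55,14),(32,-55,14),(32,55,14),(-32,-55,14)],TA,[(63,410),(283,415),(235,327),(110,502)])][0:0]+[("top",[(32,55,14),(32,-55,14),(-32,-55,14),(-32,55,14)],TA,[(63,410),(235,327),(283,415),(110,502)])],[480,317,.56],"cradle")
w=fit(D,[("top",[(15,23,32),(15,-23,32),(-15,-23,32),(-15,23,32)],TA,[(118,403),(195,370),(213,412),(137,447)])],[480,317,.56],"wax")
b=[459.94,-139.76,30.006-10*np.pi]
print(b)
np.save("fit.npy",np.array([ch,b,c,w]))
f=4.4
for cam,cr,wh,n in(("top",TA,(180,130),"ta"),("side",SA,(200,170),"sa"),("top",TB,(130,140),"tb")):
    im=crop(D[cam],cr[0],cr[1],*wh,cr[2])
    d=D[cam]
    draw(im,d,ch,(-110,70,-60,60,0,12),cr,(0,255,0));draw(im,d,ch,(-85,120,-30.5,30.5,130,148),cr,(255,255,0))
    draw(im,d,b,(-75,75,-60,60,0,45),cr,(255,0,0));draw(im,d,b,(75,110,-6,6,8,58),cr,(255,0,0))
    draw(im,d,c,(-32,32,-55,55,0,14),cr,(0,0,255));draw(im,d,w,(-15,15,-23,23,14,32),cr,(255,0,255))
    cv2.imwrite(f"pics/ov_{n}.png",im)
E
```

```text
chute-trough [623.527, 165.336, -1.449]
[[0.2, 0.6], [0.0, 0.7], [0.2, -0.8], [-0.4, -0.5]]
cradle [480.708, 316.572, 0.592]
[[-0.7, -0.4], [0.1, -1.9], [0.7, 0.5], [-0.1, 1.4]]
wax [479.994, 317.897, 0.532]
[[-0.2, -0.5], [-0.3, -0.7], [0.4, 0.7], [0.2, 0.5]]
[459.94, -139.76, -1.409926535897931]
```

View pics/ov_ta.png

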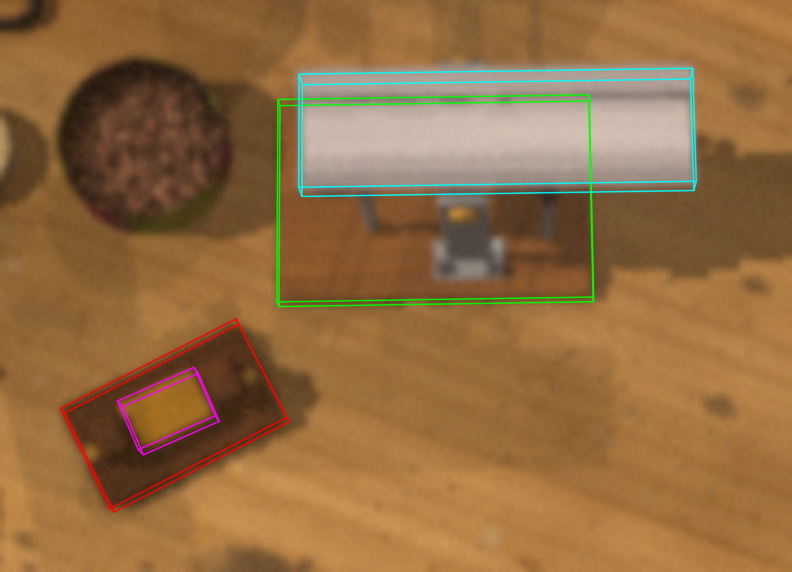

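View pics/ov_sa.png

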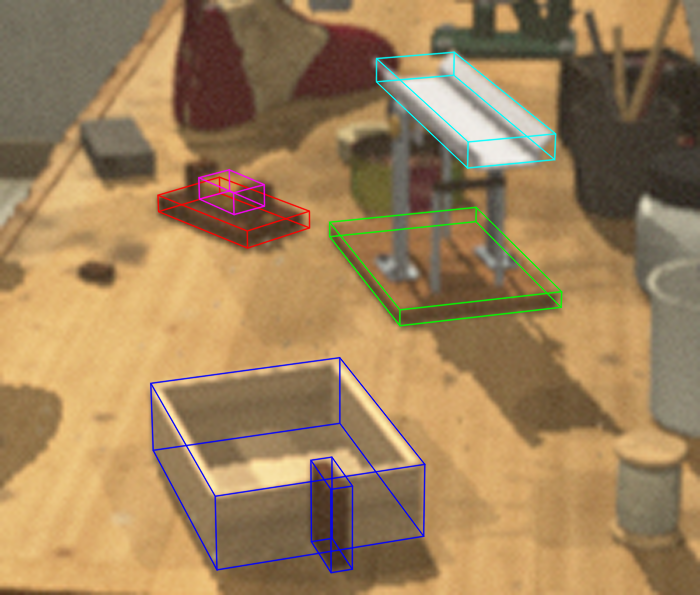

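View pics/ov_tb.png

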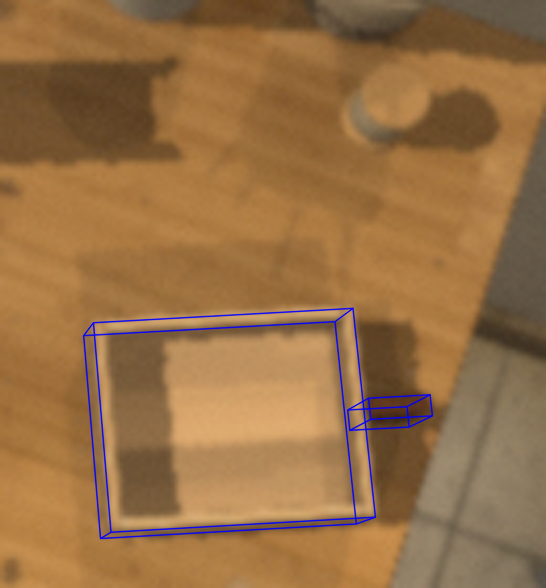

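```bash
python3 - <<'E'
from h import *
D=pickle.load(open("img0.pkl","rb"));d=D["top"]
for n,u,v,z in [("spoolbase",457,211,0),("spooltop",462.5,204,55),("cup",411,165,60),("cup base bottom",407,183,0),("pens",458,180,40),("jar",327,135,60),("bowl",233,193,30),("tape",190,194,19),("stone",168,280,22)]:
    print(n,np.round(ray(d,u,v,z)))
s=D["side"]
print(np.round(ray(s,415,345,0)),np.round(ray(s,425,312,0)))
q=[459.94,-139.76,-1.41]
print(place(q,[(95,0,45)]),place([624.2,165.4,-1.455],[(75,0,130),(0,0,122),(160,0,0),(255,0,45),(160+95,0,45)]))
E
```

```text
spoolbase [ 649. -217.    0.]
spooltop [ 653. -217.   55.]
cup [738. -84.  60.]
cup base bottom [710. -85.   0.]
pens [ 718. -206.   40.]
jar [794. 131.  60.]
bowl [628. 349.  30.]
tape [617. 459.  19.]
stone [396. 478.  22.]
[ 653. -232.    0.] [717. -96.   0.]
[[ 475.1499096 -233.5345096   45.       ]] [[632.86532891  90.90226799 130.        ]
 [624.2        165.4        122.        ]
 [642.68603501   6.47150504   0.        ]
 [653.6621183  -87.89228884  45.        ]
 [653.6621183  -87.89228884  45.        ]]
```

```bash
python3 - <<'E'
from h import *
D=pickle.load(open("img0.pkl","rb"))
im=np.hstack([crop(D["side"],150,60,90,120,4.3),crop(D["side"],390,220,90,120,4.3)])
cv2.imwrite("pics/g.png",im)
print(proj(D["side"],[(220.5,503.6,230),(220.5+.4*44,503.6+.916*44,230),(220.5-.4*44,503.6-.916*44,230)]))
E
```

```text
[[198.03060266 160.23920834]
 [204.7216719  157.30038723]
 [191.01736615 163.31953029]]
```

View pics/g.png

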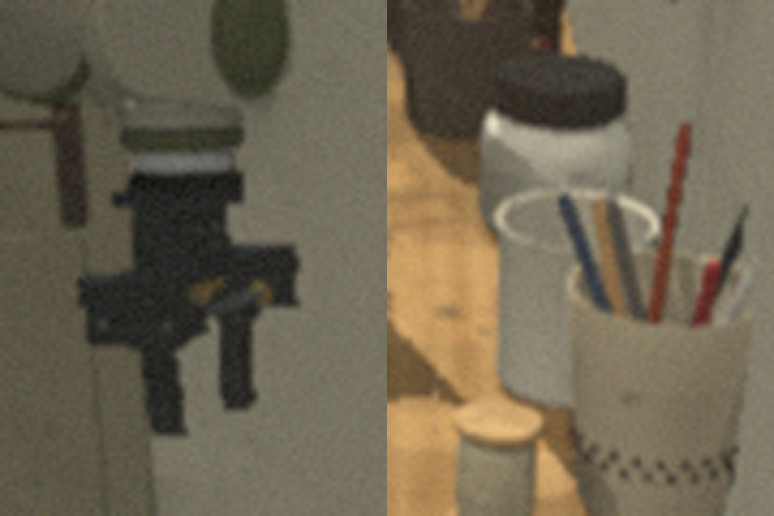

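```bash
python3 - <<'E'
from h import *
D=pickle.load(open("img0.pkl","rb"))
def tri(a,b):
    P=[]
    for n,p in (("top",a),("side",b)):
        d=D[n];T=np.linalg.inv(d["pose"]);K=np.array([[d["fx"],0,d["cx"]],[0,d["fy"],d["cy"]],[0,0,1]]);P.append(K@T[:3])
    X=cv2.triangulatePoints(P[0],P[1],np.float64(a).reshape(2,1),np.float64(b).reshape(2,1));return (X[:3]/X[3]).ravel()
print("cup rim",tri((410.5,163),(434.4,270.7)))
print("spool top",tri((462.5,204),(505-390+390,320) if 0 else (390+(500-387)/4.3,220+423/4.3)))
print("fin top",tri(full(TB,(399,405)),full(SA,(329,467))))
cv2.imwrite("pics/cup.png",crop(D["top"],380,130,100,100,6))
E
```

```text
cup rim [735.96863449 -79.17102873  87.78953998]
spool top [ 655.94732229 -218.46681558   50.24894563]
fin top [ 474.48699447 -229.6915286    60.75288741]
```

View pics/cup.png

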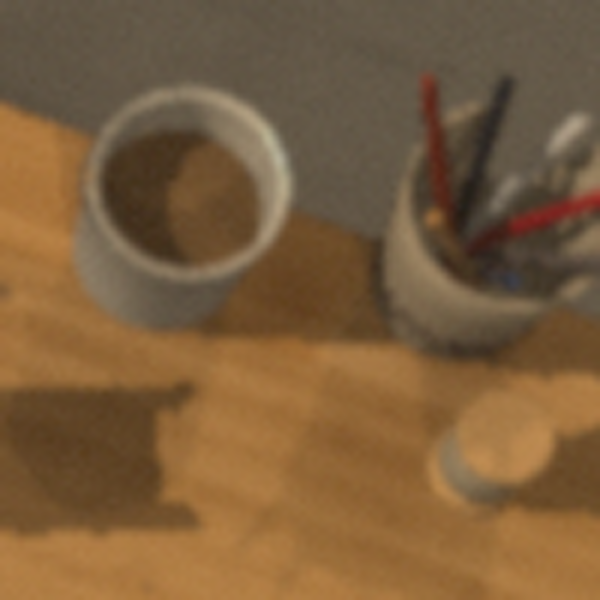

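```bash
cat >> h.py <<'E'
def go(x,y,z,a=None):
    from rig import get_obs
    o=get_obs();R=np.array(o["tool_rot"]);p=np.array(o["position"])
    d=R.T@(np.array([x,y,z])-p)/1000
    a0=np.arctan2(R[1,0],R[0,0]); r=0 if a is None else -((a-a0+np.pi/2)%np.pi-np.pi/2)
    print("t",round(o["time_s"],2),"p",np.round(p,1),"a",round(a0,3),"q6",round(o["q"][5],3),"gap",round(o["finger_gap"],1),"F",np.round(o["wrist_force"],1))
    print("move",np.round(d,4).tolist(),"roll",round(r,3))
E
python3 -c "
from h import *
go(475.1,-233.5,110,0.161)"
```

```text
t 0.1 p [220.5 503.6 230. ] a 1.158 q6 -0.215 gap 88.3 F [ 0.8 -0.4 -0. ]
move [-0.5729, 0.5289, 0.1206] roll 0.997
```

Request:
servo_tool(moves=[[-0.573,0.529,0.06,0.997],[-0.573,0.529,0.06,0.997],[-0.573,0.529,0.06,0.997],[-0.573,0.529,0.06,0.997],[-0.573,0.529,0.06,0.997],[-0.573,0.529,0.06,0.997],[-0.573,0.529,0.06,0.997],[-0.573,0.529,0.06,0.997]], fingers=-1)

```text
time_s: 0.9
position: [350.9, 125.0, 199.8]
tool_rot: [[0.987, 0.158, 0.0], [0.158, -0.987, 0.0], [0.0, -0.0, -1.0]]
wrist_force: [1.2, 0.1, -0.1]
finger_gap: 87.9
```

```bash
python3 -c "
from h import *
go(475.1,-233.5,110,0.161)"
```

```text
t 0.9 p [350.9 125.  199.8] a 0.158 q6 -0.137 gap 87.9 F [ 1.2  0.1 -0.1]
move [0.066, 0.3736, 0.0898] roll -0.003
```

Request:
servo_tool(moves=[[0.066,0.374,0.06,-0.003],[0.066,0.374,0.06,-0.003],[0.066,0.374,0.06,-0.003],[0.066,0.374,0.06,-0.003],[0.066,0.374,0.07,-0.003],[0.066,0.374,0.08,-0.003],[0.066,0.374,0.09,-0.003],[0.066,0.374,0.09,-0.003]])

```text
time_s: 1.7
position: [476.2, -234.1, 108.6]
tool_rot: [[0.987, 0.162, -0.0], [0.162, -0.987, 0.0], [-0.0, -0.0, -1.0]]
wrist_force: [0.4, -0.1, 0.1]
finger_gap: 88.6
```

```bash
python3 -c "
from h import *
from rig import *
D={n:get_image(n) for n in('top','side')}
pickle.dump(D,open('img1.pkl','wb'))
go(475.1,-233.5,53,0.161)
im=np.hstack([crop(D['top'],380,220,130,120,3),crop(D['side'],260,240,130,120,3)])
cv2.imwrite('pics/fin1.png',im)
"
```

```text
t 1.8 p [ 476.2 -235.4  107.3] a 0.16 q6 -0.842 gap 88.4 F [-0.2  0.3  0.7]
move [-0.0007, -0.0019, 0.0543] roll -0.001
```

View pics/fin1.png

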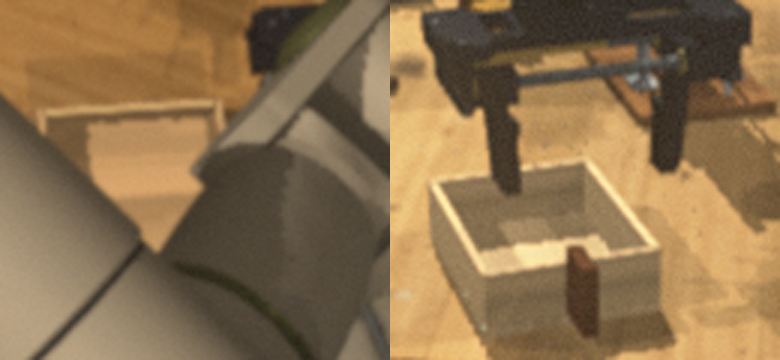

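```bash
python3 -c "
from h import *
D=pickle.load(open('img1.pkl','rb'))
for s in(-1,1):
  for z in (107.3,97.3): print(s,z,proj(D['side'],[(476.2+s*52.7*.987,-235.4+s*52.7*.16,z)]))
print(proj(D['side'],[(475.1,-233.5,58)]))
"
```

```text
-1 107.3 [[297.68228776 305.57156574]]
-1 97.3 [[297.77741775 310.54733116]]
1 107.3 [[352.15738775 297.93341309]]
1 97.3 [[352.08152018 302.80148286]]
[[324.58226216 325.23998356]]
```

Request:
servo_tool(moves=[[-0.001,-0.001,0.04,0],[-0.001,-0.001,0.055,0],[-0.001,-0.001,0.055,0]])

```text
time_s: 2.1
position: [473.7, -229.7, 53.2]
tool_rot: [[0.987, 0.163, -0.004], [0.164, -0.987, 0.003], [-0.003, -0.003, -1.0]]
wrist_force: [0.0, -0.6, 0.7]
finger_gap: 88.1
```

Request:
servo_tool(moves=[[0,0,0,0],[0,0,0,0],[0,0,0,0],[0,0,0,0],[0,0,0,0],[0,0,0,0]], fingers=1)

```text
time_s: 2.7
position: [474.9, -231.0, 55.1]
tool_rot: [[0.987, 0.163, 0.0], [0.163, -0.987, -0.0], [0.0, 0.0, -1.0]]
wrist_force: [-0.5, -0.9, 0.8]
finger_gap: 42.3
```

```bash
python3 -c "
from h import *
from rig import *
D={n:get_image(n) for n in('top','side')}
pickle.dump(D,open('img1.pkl','wb'))
go(637.2,-87.7,52,0.07)
im=np.hstack([crop(D['top'],380,220,130,120,3),crop(D['side'],260,240,130,120,3)])
cv2.imwrite('pics/fin2.png',im)
"
```

```text
t 2.8 p [ 474.8 -230.9   54.9] a 0.164 q6 -0.841 gap 34.4 F [ 0.  -0.1 -0.2]
move [0.1836, -0.1148, 0.0029] roll 0.094
```

View pics/fin2.png

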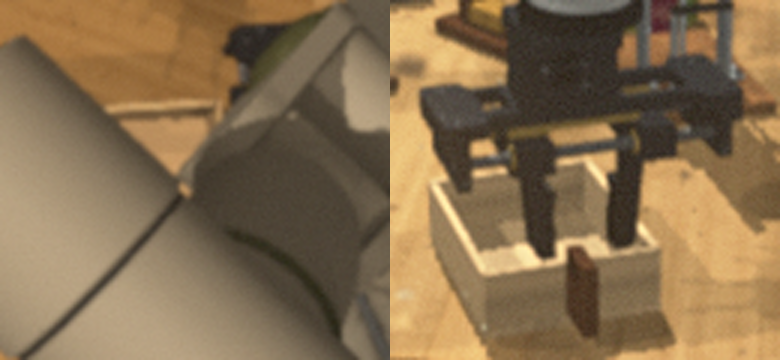

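```bash
python3 -c "
from h import *
D=pickle.load(open('img1.pkl','rb'))
for s in(-1,1):
  for z in (55,45): print(s,z,proj(D['side'],[(474.8+s*26*.987,-230.9+s*26*.16-9,z)]))
print(full((260,240,3),[(540-390,258),(620-390,245)]))
"
```

```text
-1 55 [[311.59475836 330.32943882]]
-1 45 [[311.64472326 335.13343044]]
1 55 [[338.1422924  326.26018433]]
1 45 [[338.10995028 331.01448405]]
[[309.66666667 325.66666667]
 [336.33333333 321.33333333]]
```

Request:
servo_tool(moves=[[0,0.001,0.005,0],[0,0.001,0.005,0],[0,0.001,0.005,0],[0,0.001,0.005,0]])

```text
time_s: 3.2
position: [475.3, -232.1, 50.3]
tool_rot: [[0.987, 0.163, 0.001], [0.163, -0.987, -0.001], [0.001, 0.001, -1.0]]
wrist_force: [-0.4, 0.5, 2.4]
finger_gap: 1.8
```

```bash
python3 -c "
from h import *
from rig import *
D={n:get_image(n) for n in('top','side')}
pickle.dump(D,open('img1.pkl','wb'))
go(637.2,-87.7,52,0.07)
im=np.hstack([crop(D['side'],240,230,160,120,5)])
cv2.imwrite('pics/fin3.png',im)
"
```

```text
t 3.3 p [ 475.2 -232.1   50.2] a 0.164 q6 -0.842 gap 0.4 F [-0.7 -0.6  3.9]
move [0.1834, -0.116, -0.0017] roll 0.094
```

View pics/fin3.png

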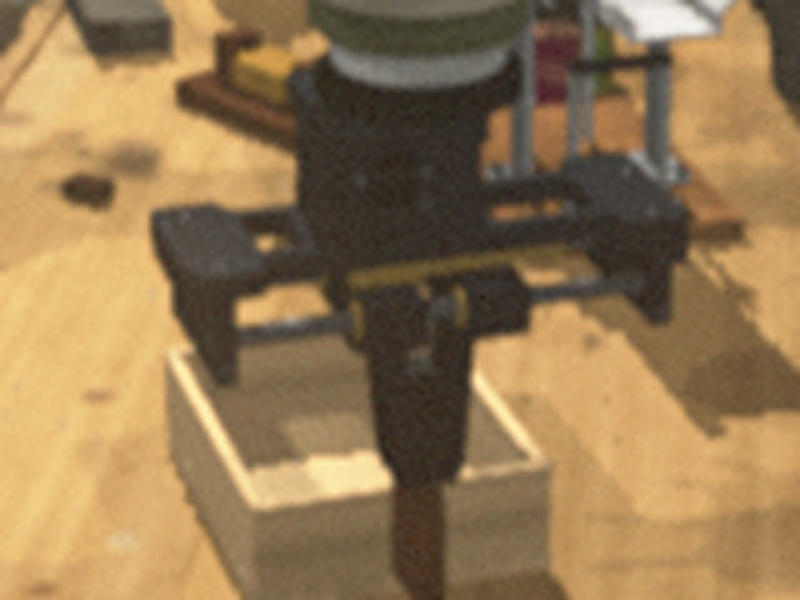

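```bash
python3 -c "
from h import *
D=pickle.load(open('img1.pkl','rb'))
print(full((240,230,5),[(222,382),(655,318),(425,485),(155,215),(175,285)]))
for s in(-85,-94,85,94):
  for y in (0,-20):
    for z in (95,110): print(s,y,z,np.round(proj(D['side'],[(475.2+s*.987+y*.16,-232.1+s*.164+y*.987,z)]),1))
print(proj(D['side'],[(475.2,-232-9,58),(475.2,-232-9,50)]))
"
```

```text
[[284.  306. ]
 [370.6 293.2]
 [324.6 326.6]
 [270.6 272.6]
 [274.6 286.6]]
-85 0 95 [[279.9 313.5]]
-85 0 110 [[279.7 306. ]]
-85 -20 95 [[279.  318.5]]
-85 -20 110 [[278.8 310.9]]
-94 0 95 [[275.  314.2]]
-94 0 110 [[274.8 306.7]]
-94 -20 95 [[274.1 319.2]]
-94 -20 110 [[273.8 311.6]]
85 0 95 [[367.2 300.8]]
85 0 110 [[367.4 293.6]]
85 -20 95 [[367.8 305.4]]
85 -20 110 [[368.  298.1]]
94 0 95 [[371.6 300.2]]
94 0 110 [[371.8 293. ]]
94 -20 95 [[372.3 304.8]]
94 -20 110 [[372.5 297.5]]
[[325.25697966 327.1017294 ]
 [325.26286644 330.93722191]]
```

Request:
servo_tool(moves=[[0,0,-0.012,0],[0,0,-0.012,0],[0,0,-0.012,0],[0,0,-0.012,0],[0,0,-0.012,0],[0,0,-0.012,0]], fingers=0)

```text
time_s: 3.9
position: [474.9, -231.9, 61.7]
tool_rot: [[0.987, 0.163, -0.0], [0.163, -0.987, 0.0], [-0.0, -0.0, -1.0]]
wrist_force: [0.6, -0.0, 0.6]
finger_gap: 43.6
```

```bash
python3 -c "
from h import *
go(475.1,-233.5,36,0.161)
"
```

```text
t 3.9 p [ 474.9 -231.9   61.7] a 0.164 q6 -0.842 gap 43.6 F [ 0.6 -0.   0.6]
move [-0.0001, 0.0016, 0.0257] roll 0.003
```

Request:
servo_tool(moves=[[0,0.002,0.026,0],[0,0.002,0.026,0],[0,0.002,0.026,0]])

```text
time_s: 4.2
position: [475.2, -233.8, 35.9]
tool_rot: [[0.987, 0.163, -0.001], [0.163, -0.987, 0.001], [-0.001, -0.001, -1.0]]
wrist_force: [0.1, -0.4, 1.0]
finger_gap: 44.7
```

Request:
servo_tool(moves=[[0,0,0,0],[0,0,0,0],[0,0,0,0],[0,0,0,0],[0,0,0,0],[0,0,0,0]], fingers=1)

```text
time_s: 4.8
position: [475.4, -233.9, 36.1]
tool_rot: [[0.987, 0.163, 0.0], [0.163, -0.987, -0.0], [0.0, 0.0, -1.0]]
wrist_force: [-0.7, 0.3, 3.1]
finger_gap: 11.7
```

```bash
python3 -c "
from h import *
go(637.2,-87.7,36,0.07)
"
```

```text
t 4.8 p [ 475.4 -233.9   36.1] a 0.164 q6 -0.845 gap 11.7 F [-0.7  0.3  3.1]
move [0.1835, -0.1179, 0.0002] roll 0.094
```

Request:
servo_tool(moves=[[0.012,-0.008,-0.001,0.01],[0.03,-0.019,-0.001,0.02],[0.053,-0.034,-0.001,0.03],[0.076,-0.049,-0.001,0.04],[0.1,-0.064,-0.001,0.05],[0.12,-0.077,-0.001,0.065],[0.138,-0.089,-0.001,0.08],[0.15,-0.096,-0.001,0.094]])

```text
time_s: 5.6
position: [608.2, -113.4, 36.4]
tool_rot: [[0.998, 0.071, -0.001], [0.071, -0.998, 0.0], [-0.001, -0.0, -1.0]]
wrist_force: [-1.0, -1.2, -0.6]
finger_gap: 11.2
```

```bash
python3 -c "
from h import *
from rig import *
D={n:get_image(n) for n in('top','side')}
pickle.dump(D,open('img2.pkl','wb'))
go(637.2,-87.7,35,0.07)
cv2.imwrite('pics/b1.png',np.hstack([crop(D['top'],260,150,180,140,2.2),crop(D['side'],230,180,180,140,2.2)]))
"
```

```text
t 5.7 p [ 608.3 -113.5   36.4] a 0.072 q6 -0.447 gap 11.7 F [ 0.7  1.3 -1.2]
move [0.0306, -0.0236, 0.0014] roll 0.002
```

View pics/b1.png

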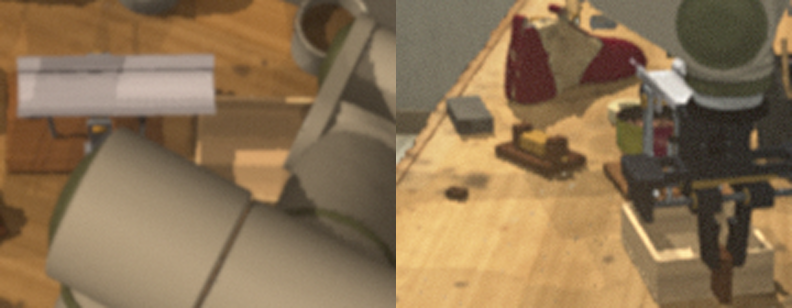

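Request:
servo_tool(moves=[[0.008,-0.006,0,0],[0.016,-0.012,0,0],[0.024,-0.018,0,0],[0.03,-0.023,0,0],[0.03,-0.023,0,0],[0.03,-0.023,0.001,0]])

```text
time_s: 6.3
position: [636.2, -89.5, 36.1]
tool_rot: [[0.998, 0.07, 0.001], [0.07, -0.998, 0.0], [0.001, -0.0, -1.0]]
wrist_force: [-0.8, 2.4, 6.0]
finger_gap: 11.8
```

Request:
servo_tool(moves=[[0,0,0,0],[0,0,0,0],[0,0,0,0]], fingers=0.45)

```text
time_s: 6.6
position: [635.8, -89.9, 36.0]
tool_rot: [[0.998, 0.07, 0.0], [0.07, -0.998, -0.0], [0.0, 0.0, -1.0]]
wrist_force: [1.3, -0.4, -0.4]
finger_gap: 24.3
```

```bash
python3 -c "
from h import *
from rig import *
D={n:get_image(n) for n in('top','side')}
pickle.dump(D,open('img2.pkl','wb'))
go(637.2,-87.7,35,0.07)
cv2.imwrite('pics/b2.png',np.hstack([crop(D['top'],260,150,180,140,2.2),crop(D['side'],270,200,180,140,2.2)]))
"
```

```text
t 6.7 p [635.9 -89.8  35.9] a 0.07 q6 -0.394 gap 24.2 F [-0.7 -0.3 -0.6]
move [0.0015, -0.002, 0.0009] roll -0.0
```

View pics/b2.png

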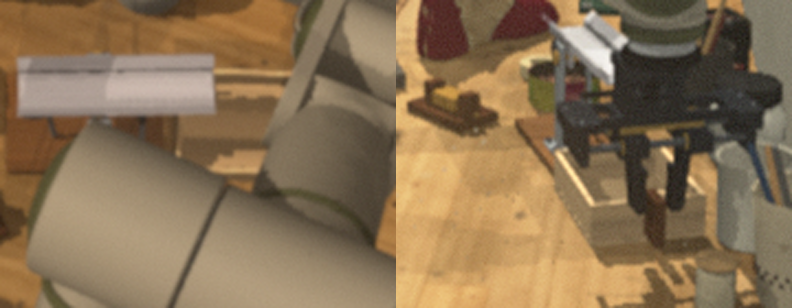

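```bash
python3 -c "
from h import *
go(480.3,317.3,220,0.56)
"
```

```text
t 6.7 p [635.9 -89.8  35.9] a 0.07 q6 -0.394 gap 24.2 F [-0.7 -0.3 -0.6]
move [-0.1268, -0.417, -0.1841] roll -0.49
```

Request:
servo_tool(moves=[[0,0,-0.03,0],[0,0,-0.07,0],[0,0,-0.12,0],[0,-0.01,-0.165,-0.05],[-0.03,-0.05,-0.184,-0.2],[-0.05,-0.1,-0.184,-0.3],[-0.07,-0.15,-0.184,-0.45],[-0.085,-0.2,-0.184,-0.49]], fingers=-0.4)

```text
time_s: 7.5
position: [540.6, 93.1, 220.2]
tool_rot: [[0.845, 0.534, 0.001], [0.534, -0.845, 0.0], [0.0, 0.0, -1.0]]
wrist_force: [1.5, 0.2, -1.3]
finger_gap: 61.5
```

```bash
python3 -c "
from h import *
go(480.3,317.3,160,0.56)
"
```

```text
t 7.5 p [540.6  93.1 220.2] a 0.564 q6 -0.609 gap 61.5 F [ 1.5  0.2 -1.3]
move [0.0688, -0.2218, 0.0602] roll 0.004
```

Request:
servo_tool(moves=[[0.02,-0.045,0,0],[0.034,-0.09,0,0],[0.05,-0.14,0,0],[0.06,-0.185,0.02,0],[0.067,-0.21,0.045,0],[0.069,-0.222,0.06,0],[0.069,-0.222,0.06,0]])

```text
time_s: 8.2
position: [480.9, 317.5, 157.9]
tool_rot: [[0.846, 0.533, -0.004], [0.533, -0.846, -0.001], [-0.004, -0.001, -1.0]]
wrist_force: [0.3, -0.2, -0.0]
finger_gap: 61.7
```

```bash
python3 - <<'E'
from h import *
from rig import *
D={n:get_image(n) for n in('top','side')}
pickle.dump(D,open('img3.pkl','wb'))
go(480.3,317.3,9,0.56)
b=[630.5,7.1,-1.5]; ch=[624.2,165.4,-1.455]
TC=(300,150,5.);SC=(300,220,5.)
im=crop(D['top'],300,150,150,110,5)
draw(im,D['top'],b,(-75,75,-60,60,0,45),TC,(255,0,0));draw(im,D['top'],b,(75,110,-6,6,8,58),TC,(255,0,0))
cv2.imwrite('pics/b3t.png',im)
cv2.imwrite('pics/b3s.png',crop(D['side'],200,140,250,190,3.2))
E
```

```text
t 8.3 p [482.9 316.3 160.4] a 0.56 q6 -0.185 gap 61.5 F [-0.2 -0.1  0.9]
move [-0.0017, -0.0023, 0.1514] roll 0.0
```

View pics/b3t.png

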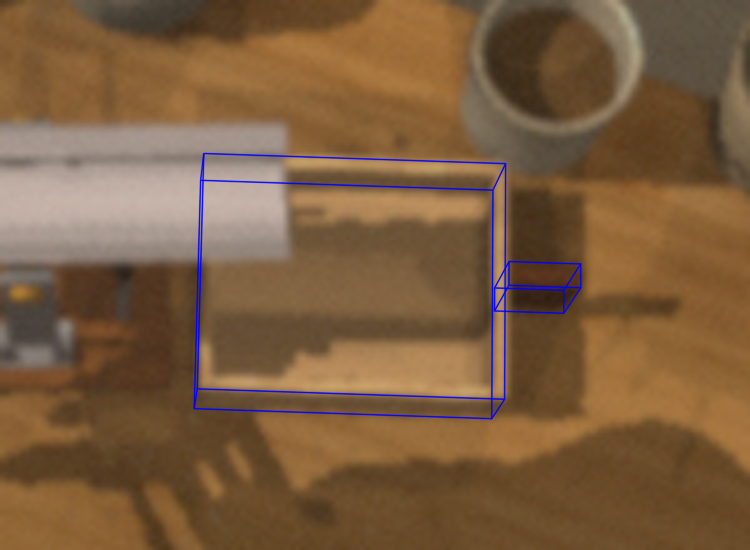

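View pics/b3s.png

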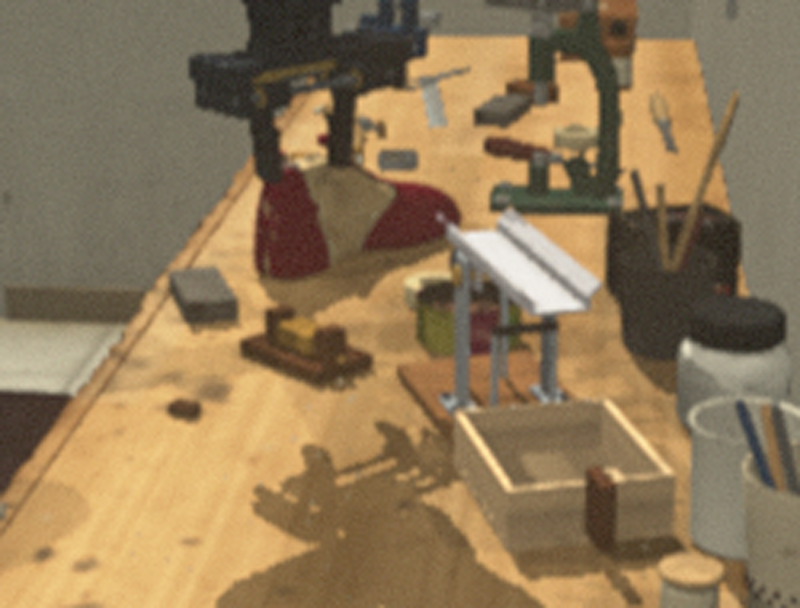

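```bash
python3 -c "
from h import *
D=pickle.load(open('img3.pkl','rb'))
for s in(-1,1):
  for z in (160,168): print(s,z,proj(D['side'],[(482+s*39.5*.846,317+s*39.5*.53-6,z)]))
print(full((200,140,3.2),[(268,181),(340,165)]))
"
```

```text
-1 160 [[284.01213161 199.62320401]]
-1 168 [[283.93551253 196.68558878]]
1 160 [[307.1393127  194.49723504]]
1 168 [[307.10439524 191.63858384]]
[[283.40625 196.21875]
 [305.90625 191.21875]]
```

Request:
servo_tool(moves=[[-0.001,-0.002,0.04,0],[-0.001,-0.002,0.08,0],[-0.001,-0.002,0.11,0],[-0.001,-0.002,0.125,0],[-0.001,-0.002,0.125,0]])

```text
time_s: 8.8
position: [481.0, 316.4, 34.1]
tool_rot: [[0.848, 0.53, -0.002], [0.53, -0.848, -0.001], [-0.002, -0.0, -1.0]]
wrist_force: [0.7, -0.4, 0.2]
finger_gap: 61.6
```

```bash
python3 - <<'E'
from h import *
from rig import *
D={n:get_image(n) for n in('side',)}
pickle.dump(D,open('img4.pkl','wb'))
go(480.3,317.3,10,0.56)
cv2.imwrite('pics/w1.png',crop(D['side'],250,190,130,100,6))
E
```

```text
t 8.85 p [481.6 316.9  35.5] a 0.559 q6 -0.182 gap 61.7 F [-0.7  0.7  0. ]
move [-0.0009, -0.001, 0.0255] roll -0.001
```

View pics/w1.png

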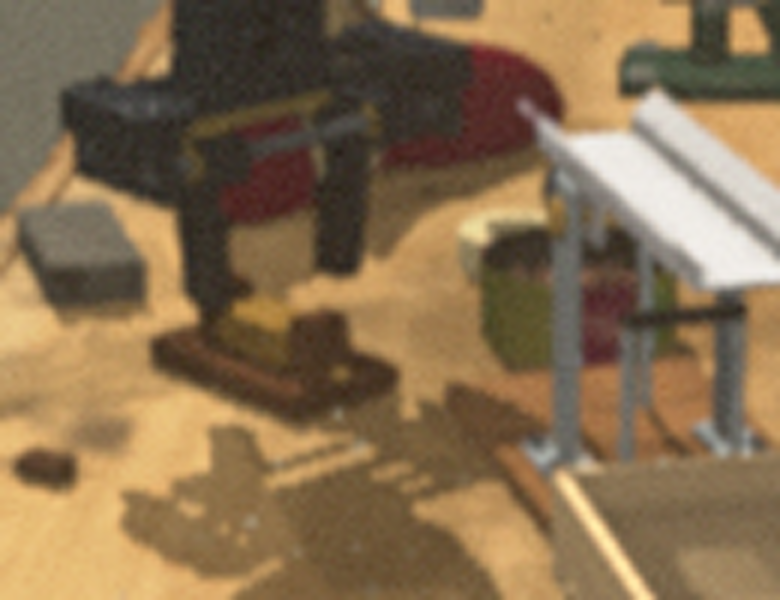

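Request:
servo_tool(moves=[[-0.001,-0.001,0.012,0],[-0.001,-0.001,0.022,0],[-0.001,-0.001,0.024,0],[-0.001,-0.001,0.024,0]])

```text
time_s: 9.25
position: [479.2, 318.0, 10.7]
tool_rot: [[0.847, 0.531, -0.0], [0.531, -0.847, -0.0], [-0.0, -0.0, -1.0]]
wrist_force: [0.4, 0.0, -0.3]
finger_gap: 61.7
```

Request:
servo_tool(moves=[[0,0,0,0],[0,0,0,0],[0,0,0,0],[0,0,0,0],[0,0,0,0],[0,0,0,0],[0,0,0,0]], fingers=1)

```text
time_s: 9.95
position: [479.3, 318.1, 11.0]
tool_rot: [[0.847, 0.531, 0.0], [0.531, -0.847, 0.0], [0.0, 0.0, -1.0]]
wrist_force: [1.3, -0.5, 2.6]
finger_gap: 30.1
```

```bash
python3 - <<'E'
from h import *
from rig import *
D={n:get_image(n) for n in('side',)}
go(480.3,317.3,10,0.56)
cv2.imwrite('pics/w2.png',crop(D['side'],250,190,130,100,6))
E
```

```text
t 10.0 p [479.3 318.1  11. ] a 0.56 q6 -0.18 gap 29.7 F [-0.   0.1  2.2]
move [0.0004, 0.0012, 0.001] roll 0.0
```

View pics/w2.png

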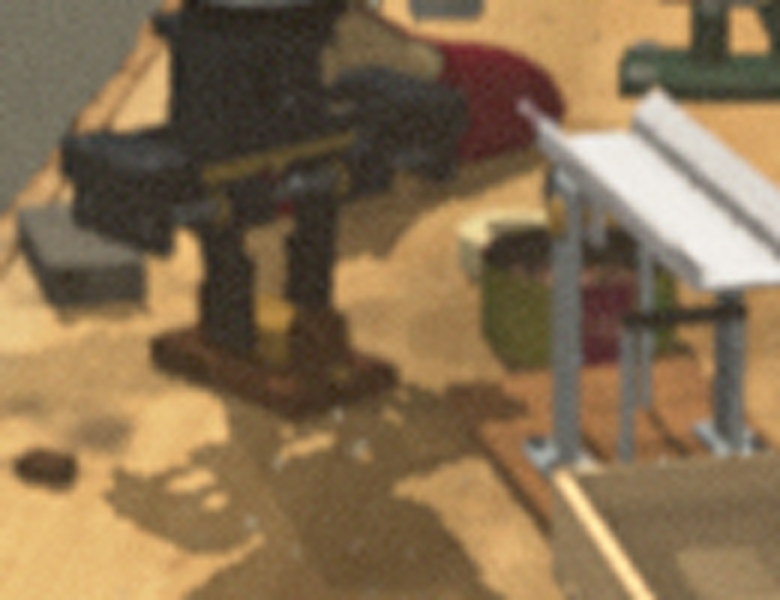

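Request:
servo_tool(moves=[[0,0,-0.01,0],[0,0,-0.03,0],[0,0,-0.06,0],[0,0,-0.08,0],[0,0,-0.08,0],[0,0,-0.08,0]])

```text
time_s: 10.6
position: [479.0, 317.9, 90.8]
tool_rot: [[0.847, 0.531, 0.0], [0.531, -0.847, -0.0], [-0.0, 0.0, -1.0]]
wrist_force: [-0.1, 0.2, 0.0]
finger_gap: 29.6
```

```bash
python3 - <<'E'
from h import *
go(480,110,50,0.116)
E
```

```text
t 10.6 p [479.  317.9  90.8] a 0.56 q6 -0.18 gap 29.6 F [-0.1  0.2  0. ]
move [-0.1096, 0.1767, 0.0408] roll 0.444
```

Request:
servo_tool(moves=[[-0.012,0.02,0,0.06],[-0.03,0.05,0,0.12],[-0.052,0.085,0,0.19],[-0.074,0.12,0,0.27],[-0.093,0.15,0.01,0.35],[-0.106,0.17,0.025,0.42],[-0.11,0.177,0.04,0.444],[-0.11,0.177,0.04,0.444]])

```text
time_s: 11.4
position: [478.6, 108.6, 48.5]
tool_rot: [[0.994, 0.113, -0.006], [0.113, -0.994, 0.0], [-0.005, -0.001, -1.0]]
wrist_force: [-0.0, 0.2, -0.6]
finger_gap: 29.3
```

```bash
python3 - <<'E'
from h import *
from rig import *
D={n:get_image(n) for n in('side',)}
go(480,110,0,0.116)
cv2.imwrite('pics/w3.png',crop(D['side'],230,180,130,100,6))
E
```

```text
t 11.45 p [479.2 109.3  49.6] a 0.115 q6 -0.133 gap 29.7 F [-0.6  0.9 -0.5]
move [0.001, -0.0005, 0.0496] roll -0.001
```

View pics/w3.png

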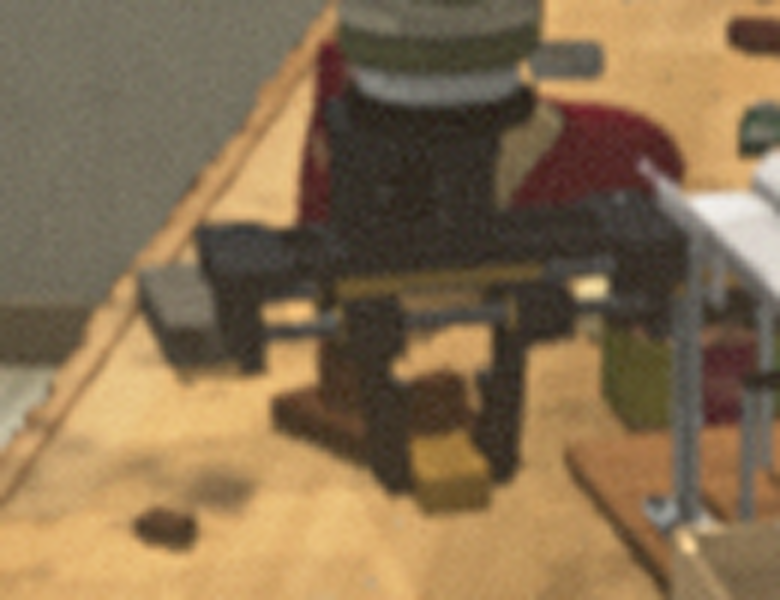

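Request:
servo_tool(moves=[[0,0,0.015,0],[0,0,0.032,0],[0,0,0.044,0],[0,0,0.049,0],[0,0,0.05,0],[0,0,0.05,0]])

```text
time_s: 12.05
position: [480.3, 110.0, 1.3]
tool_rot: [[0.993, 0.116, 0.001], [0.116, -0.993, 0.0], [0.001, 0.0, -1.0]]
wrist_force: [0.3, -0.3, -0.8]
finger_gap: 29.8
```

```bash
python3 - <<'E'
from h import *
go(480,110,-3,0.116)
E
```

```text
t 12.05 p [480.3 110.    1.3] a 0.117 q6 -0.132 gap 29.8 F [ 0.3 -0.3 -0.8]
move [-0.0003, -0.0001, 0.0043] roll 0.001
```

Request:
servo_tool(moves=[[0,0,0.002,0],[0,0,0.003,0],[0,0,0.004,0],[0,0,0.004,0]])

```text
time_s: 12.45
position: [480.2, 109.6, -3.0]
tool_rot: [[0.993, 0.116, 0.0], [0.116, -0.993, 0.0], [0.0, 0.0, -1.0]]
wrist_force: [-0.4, -0.0, 1.3]
finger_gap: 29.7
```

Request:
servo_tool(moves=[[0,0,0.001,0],[0,0,0.001,0]])

```text
time_s: 12.65
position: [480.1, 109.6, -3.0]
tool_rot: [[0.993, 0.116, 0.001], [0.116, -0.993, -0.0], [0.001, 0.0, -1.0]]
wrist_force: [-4.2, -0.2, 15.1]
finger_gap: 29.7
```

Request:
servo_tool(moves=[[0,0,0,0],[0,0,0,0],[0,0,0,0],[0,0,0,0],[0,0,-0.02,0],[0,0,-0.06,0],[0,0,-0.1,0],[0,0,-0.12,0]], fingers=-0.5)

```text
time_s: 13.45
position: [480.8, 109.7, 118.7]
tool_rot: [[0.993, 0.116, 0.004], [0.116, -0.993, -0.0], [0.004, 0.001, -1.0]]
wrist_force: [-0.4, -1.0, -0.5]
finger_gap: 66.1
```

```bash
python3 - <<'E'
from h import *
from rig import *
D={n:get_image(n) for n in('side','top')}
pickle.dump(D,open('img5.pkl','wb'))
go(480,110,60,-1.455)
cv2.imwrite('pics/w4.png',np.hstack([crop(D['side'],230,180,130,100,3),crop(D['top'],260,200,130,100,3)]))
E
```

```text
t 13.55 p [481.2 109.7 118.3] a 0.116 q6 -0.132 gap 66.1 F [ 0.4  0.3 -0.6]
move [-0.0015, -0.0005, 0.0583] roll -1.57
```

View pics/w4.png

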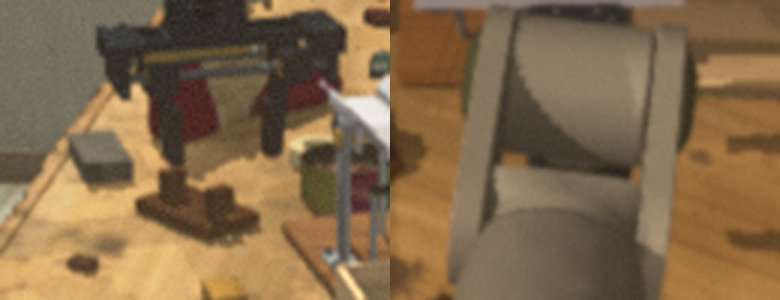

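Request:
servo_tool(moves=[[0,0,0,0.2],[0,0,0,0.4],[0,0,0,0.6],[0,0,0,0.8],[0,0,0,1.0],[0,0,0,1.2],[0,0,0,1.4],[0,0,0,1.571]])

```text
time_s: 14.35
position: [479.5, 109.6, 114.4]
tool_rot: [[0.462, -0.887, -0.002], [-0.887, -0.462, 0.0], [-0.001, 0.002, -1.0]]
wrist_force: [1.0, 0.7, -0.3]
finger_gap: 66.2
```

Request:
servo_tool(moves=[[0,0,0,0.4],[0,0,0,0.4],[0,0,0,0.4],[0,0,0,0.4]])

```text
time_s: 14.75
position: [479.5, 109.6, 114.6]
tool_rot: [[0.086, -0.996, -0.002], [-0.996, -0.086, 0.0], [-0.0, 0.002, -1.0]]
wrist_force: [1.0, 0.5, 0.0]
finger_gap: 66.2
```

```bash
python3 - <<'E'
from h import *
from rig import *
D={n:get_image(n) for n in('side','top')}
pickle.dump(D,open('img5.pkl','wb'))
go(480,110,0,-1.455)
cr=(230,180,5.)
im=crop(D['side'],230,180,130,110,5)
draw(im,D['side'],[480.3,109.7,.116],(-15,15,-23,23,0,18),cr,(255,0,255))
cv2.imwrite('pics/w5.png',im)
E
```

```text
t 14.85 p [479.7 109.6 115. ] a -1.481 q6 1.465 gap 66.6 F [ 0.   0.8 -0.9]
move [-0.0003, -0.0005, 0.115] roll -0.026
```

View pics/w5.png

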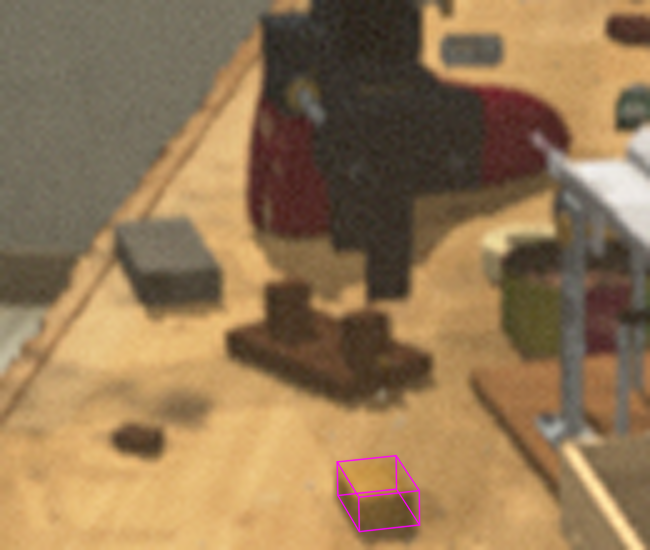

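Request:
servo_tool(moves=[[0,0,0.03,-0.026],[0,0,0.07,-0.026],[0,0,0.1,-0.026],[0,0,0.112,-0.026],[0,0,0.115,-0.026],[0,0,0.115,-0.026]])

```text
time_s: 15.45
position: [480.0, 109.6, 0.7]
tool_rot: [[0.114, -0.993, -0.001], [-0.994, -0.114, -0.0], [-0.0, 0.001, -1.0]]
wrist_force: [0.1, -0.4, -0.1]
finger_gap: 65.9
```

Request:
servo_tool(moves=[[0,0,0,0],[0,0,0,0],[0,0,0,0],[0,0,0,0],[0,0,0,0]], fingers=1)

```text
time_s: 15.95
position: [480.4, 109.6, 1.5]
tool_rot: [[0.113, -0.994, 0.001], [-0.994, -0.113, -0.0], [0.0, -0.001, -1.0]]
wrist_force: [-1.3, -0.4, 6.5]
finger_gap: 45.3
```

```bash
python3 - <<'E'
from h import *
from rig import *
D={n:get_image(n) for n in('side','top')}
go(480,110,0,-1.455)
cv2.imwrite('pics/w6.png',crop(D['side'],230,180,130,110,5))
E
```

```text
t 16.05 p [480.4 109.6   1.5] a -1.458 q6 1.441 gap 45.2 F [-0.2 -0.4  6.4]
move [-0.0004, 0.0004, 0.0015] roll -0.003
```

View pics/w6.png

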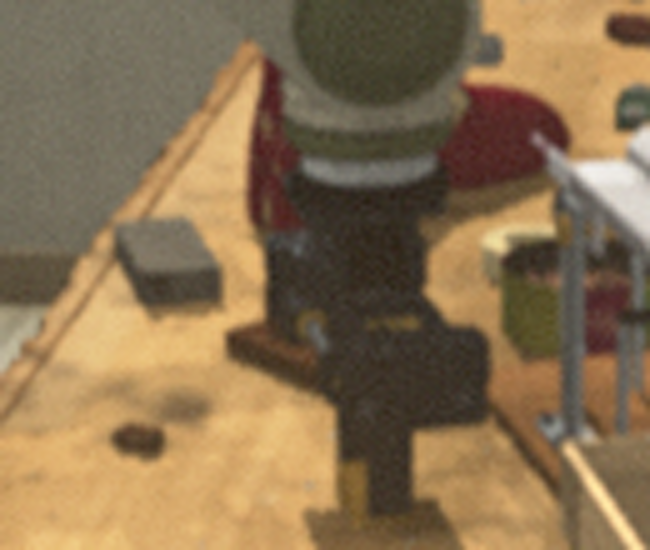

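Request:
servo_tool(moves=[[0,0,-0.01,0],[0,0,-0.04,0],[0,0,-0.08,0],[0,0,-0.12,0],[0,0,-0.16,0],[0,0,-0.18,0],[0,0,-0.18,0]])

```text
time_s: 16.75
position: [480.9, 109.7, 183.9]
tool_rot: [[0.113, -0.994, 0.006], [-0.994, -0.113, -0.0], [0.001, -0.006, -1.0]]
wrist_force: [-0.7, -0.4, -1.5]
finger_gap: 45.7
```

```bash
python3 - <<'E'
from h import *
go(632.6,91.5,180,-1.453)
E
```

```text
t 16.75 p [480.9 109.7 183.9] a -1.458 q6 1.442 gap 45.7 F [-0.7 -0.4 -1.5]
move [0.0352, -0.1486, 0.0049] roll -0.005
```

Request:
servo_tool(moves=[[0.004,-0.018,0,-0.005],[0.011,-0.045,0,-0.005],[0.019,-0.08,0,-0.005],[0.027,-0.115,0,-0.005],[0.033,-0.138,0,-0.005],[0.035,-0.147,0,-0.005],[0.035,-0.149,0,-0.005],[0.035,-0.149,0,-0.005]])

```text
time_s: 17.55
position: [631.2, 91.9, 180.3]
tool_rot: [[0.118, -0.993, -0.002], [-0.993, -0.118, 0.0], [-0.0, 0.002, -1.0]]
wrist_force: [0.2, -0.0, -0.3]
finger_gap: 45.5
```

```bash
python3 - <<'E'
from h import *
from rig import *
D={n:get_image(n) for n in('side','top')}
pickle.dump(D,open('img6.pkl','wb'))
go(632.6,91.5,180,-1.453)
o=get_obs()["position"]
cr=(280,150,6.)
im=crop(D['side'],280,150,130,100,6)
draw(im,D['side'],[o[0],o[1],-1.453],(-23,23,-15,15,o[2]-1.5,o[2]+16.5),cr,(255,0,255))
draw(im,D['side'],[623.8,165.4,-1.452],(-85,120,-20,20,130,130),cr,(255,255,0))
draw(im,D['side'],[623.8,165.4,-1.452],(-85,120,-30.5,30.5,148,148),cr,(0,255,0))
cv2.imwrite('pics/p1.png',im)
cv2.imwrite('pics/p1t.png',crop(D['top'],260,140,160,120,5))
E
```

```text
t 17.65 p [631.1  91.9 181. ] a -1.453 q6 1.412 gap 45.6 F [0.4 1.1 0.2]
move [0.0006, -0.0015, 0.001] roll 0.0
```

View pics/p1.png

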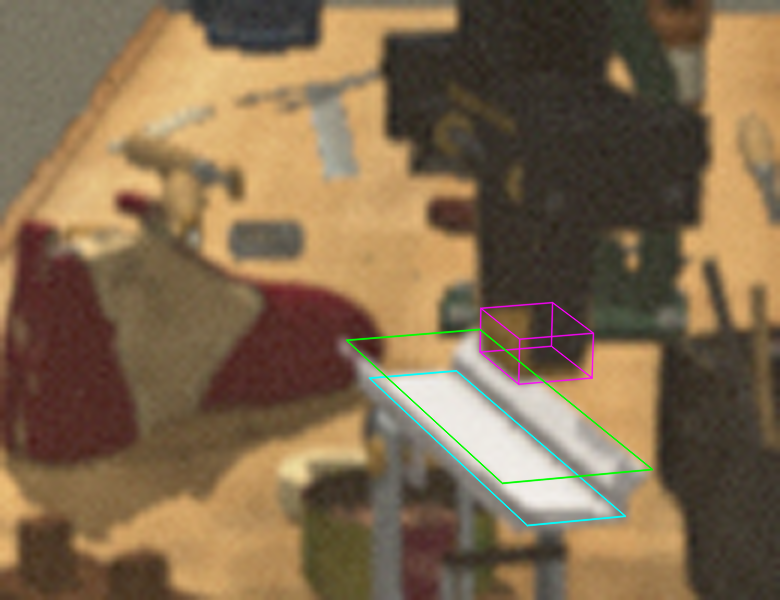

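View pics/p1t.png

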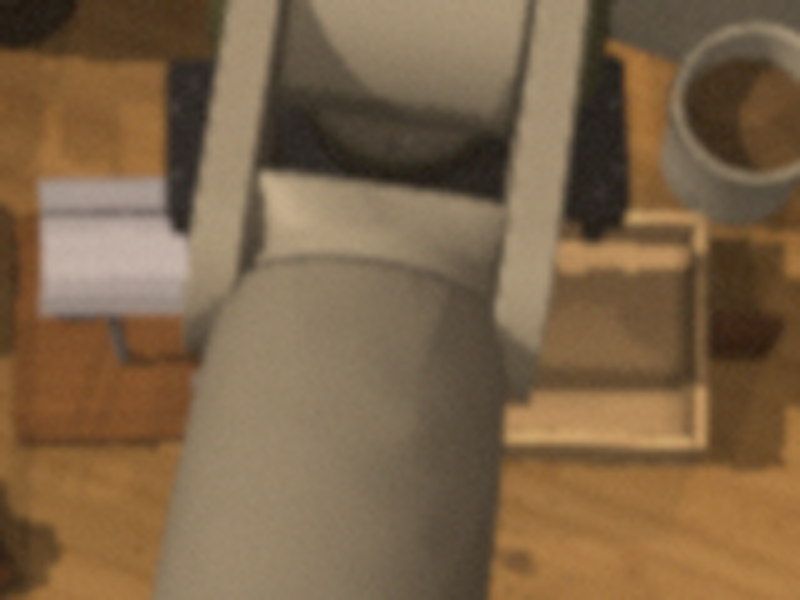

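```bash
python3 - <<'E'
from h import *
D=pickle.load(open('img6.pkl','rb'))
cv2.imwrite('pics/p2.png',cv2.convertScaleAbs(crop(D['side'],335,190,65,50,12),alpha=1.2,beta=10))
E
```

```text
(no output)
```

View pics/p2.png

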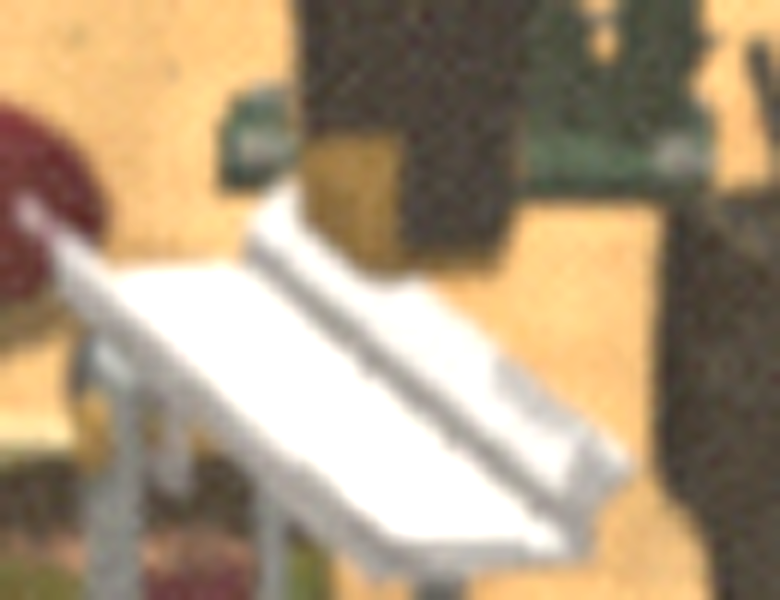

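Request:
servo_tool(moves=[[0.001,-0.001,0.008,0],[0.001,-0.001,0.02,0],[0.001,-0.001,0.032,0],[0.001,-0.001,0.041,0],[0.001,-0.001,0.046,0],[0.001,-0.001,0.047,0],[0.001,-0.001,0.047,0]])

```text
time_s: 18.35
position: [633.3, 90.8, 133.9]
tool_rot: [[0.118, -0.993, 0.0], [-0.993, -0.118, -0.0], [0.0, -0.0, -1.0]]
wrist_force: [-0.6, 0.4, -0.6]
finger_gap: 45.5
```

```bash
python3 - <<'E'
from h import *
from rig import *
D={n:get_image(n) for n in('side','top')}
pickle.dump(D,open('img7.pkl','wb'))
go(632.6,92.5,131,-1.453)
cv2.imwrite('pics/p3.png',cv2.convertScaleAbs(crop(D['side'],335,190,65,50,12),alpha=1.2,beta=10))
E
```

```text
t 18.45 p [633.4  90.7 134.3] a -1.453 q6 1.411 gap 45.6 F [-0.   0.2 -0.1]
move [-0.0018, 0.0006, 0.0033] roll 0.0
```

View pics/p3.png

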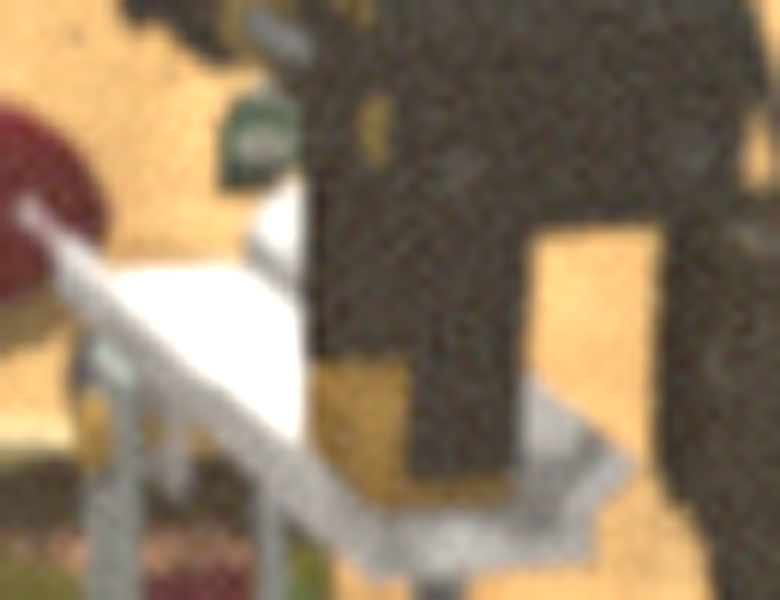

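Request:
servo_tool(moves=[[-0.001,0,0.001,0],[-0.001,0,0.002,0],[-0.001,0,0.003,0],[-0.001,0,0.003,0]])

```text
time_s: 18.85
position: [633.0, 91.7, 130.8]
tool_rot: [[0.118, -0.993, -0.0], [-0.993, -0.118, 0.0], [-0.0, 0.0, -1.0]]
wrist_force: [0.2, 0.6, 0.3]
finger_gap: 45.3
```

```bash
python3 - <<'E'
from h import *
from rig import *
D={n:get_image(n) for n in('side',)}
go(632.6,92.5,131,-1.453)
cv2.imwrite('pics/p4.png',cv2.convertScaleAbs(crop(D['side'],335,190,65,50,12),alpha=1.2,beta=10))
E
```

```text
t 18.9 p [633.   91.7 130.8] a -1.453 q6 1.412 gap 45.4 F [-1.5  0.6 -0.8]
move [-0.0008, 0.0003, -0.0002] roll 0.0
```

View pics/p4.png

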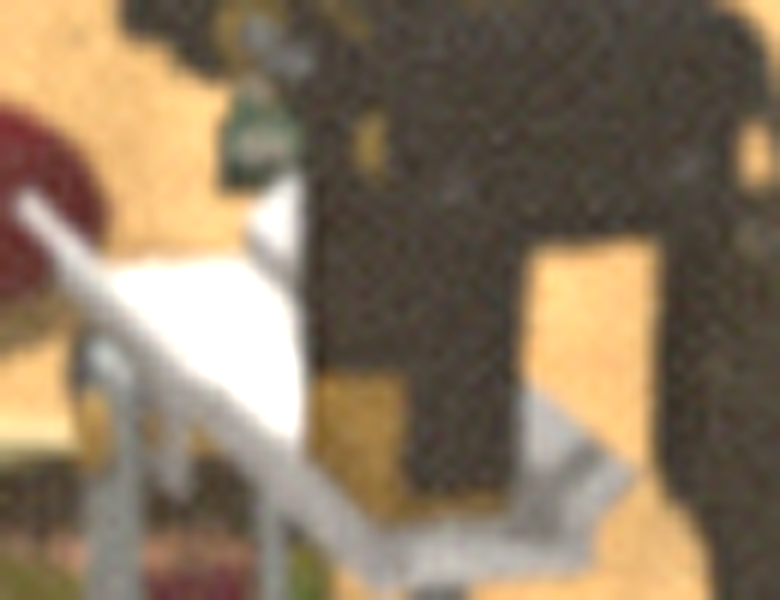

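Request:
servo_tool(moves=[[0,0,0,0],[0,0,-0.015,0],[0,0,-0.05,0],[0,0,-0.09,0],[0,0,-0.12,0],[0,0,-0.13,0]], fingers=-1)

```text
time_s: 19.5
position: [633.8, 91.7, 264.4]
tool_rot: [[0.118, -0.993, 0.006], [-0.993, -0.118, -0.0], [0.001, -0.006, -1.0]]
wrist_force: [0.2, 0.1, 0.2]
finger_gap: 88.1
```

```bash
python3 - <<'E'
from h import *
from rig import *
D={n:get_image(n) for n in('side',)}
go(450,200,300,-1.453)
cv2.imwrite('pics/p5.png',crop(D['side'],320,150,130,100,6))
E
```

```text
t 19.55 p [633.7  91.8 263.9] a -1.453 q6 1.412 gap 88.6 F [-1.3 -0.4  0.9]
move [-0.1291, 0.1695, -0.0371] roll 0.0
```

View pics/p5.png

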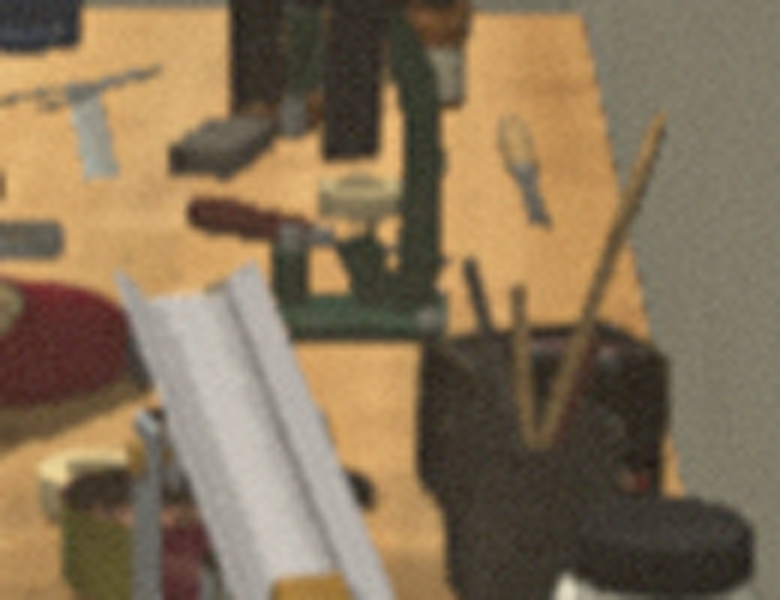

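Request:
servo_tool(moves=[[0,0,0,0],[0,0,0,0],[0,0,0,0],[0,0,0,0],[-0.02,0.04,-0.02,0],[-0.06,0.08,-0.03,0],[-0.09,0.12,-0.03,0],[-0.13,0.17,-0.037,0]])

```text
time_s: 20.35
position: [465.3, 190.1, 295.2]
tool_rot: [[0.117, -0.993, -0.001], [-0.993, -0.117, -0.0], [-0.0, 0.001, -1.0]]
wrist_force: [0.0, -0.0, 0.1]
finger_gap: 88.3
```

Request:
servo_tool(moves=[[-0.1,0.05,0,0],[-0.1,0.05,0,0],[-0.1,0.05,0,0],[-0.1,0.05,0,0],[-0.1,0.05,0,0],[-0.1,0.05,0,0]])

```text
time_s: 20.95
position: [406.8, 281.9, 295.4]
tool_rot: [[0.116, -0.993, -0.0], [-0.993, -0.116, -0.0], [0.0, 0.0, -1.0]]
wrist_force: [0.1, 0.1, -0.3]
finger_gap: 88.4
```

```bash
python3 - <<'E'
from h import *
from rig import *
D={n:get_image(n) for n in('side','top')}
pickle.dump(D,open('img8.pkl','wb'))
go(450,200,300,-1.453)
cv2.imwrite('pics/e1.png',np.hstack([crop(D['side'],300,180,130,150,3),crop(D['top'],260,140,130,150,3)]))
E
```

```text
t 21.05 p [406.7 282.  295.5] a -1.455 q6 1.822 gap 88.0 F [ 0.8 -0.2 -1.2]
move [0.0864, -0.0336, -0.0045] roll -0.002
```

View pics/e1.png

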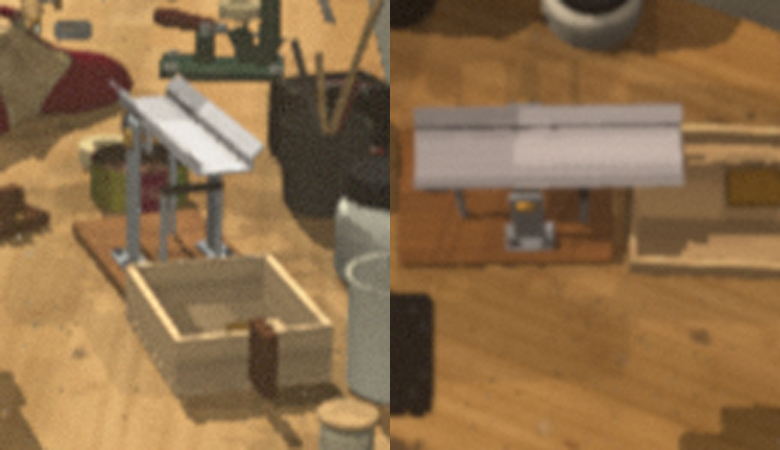

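Request:
servo_tool(moves=[[0,0,0,0],[0,0,0,0],[0,0,0,0],[0,0,0,0],[0,0,0,0],[0,0,0,0],[0,0,0,0],[0,0,0,0]])

```text
time_s: 21.85
position: [405.8, 283.0, 295.7]
tool_rot: [[0.118, -0.993, -0.0], [-0.993, -0.118, 0.0], [-0.0, -0.0, -1.0]]
wrist_force: [-0.3, 0.1, 0.3]
finger_gap: 88.0
```

```bash
python3 - <<'E'
from h import *
from rig import *
D={n:get_image(n) for n in('side','top')}
D0=pickle.load(open('img0.pkl','rb'))
TC=(260,140,4.);b=[630.5,7.1,-1.5]
im=crop(D['top'],260,140,200,130,4)
draw(im,D['top'],b,(-75,75,-60,60,0,45),TC,(255,0,0))
cv2.imwrite('pics/e2.png',im)
a=D['side']['img'];c=D0['side']['img']
cv2.imwrite('pics/e3.png',np.hstack([crop(D['side'],310,190,90,140,4),crop(D0['side'],310,190,90,140,4)]))
for (y0,y1,x0,x1) in[(195,240,335,390)]:
  print("tray diff",np.abs(a[y0:y1,x0:x1].astype(int)-c[y0:y1,x0:x1]).mean())
E
```

```text
tray diff 7.836228956228957
```

View pics/e2.png

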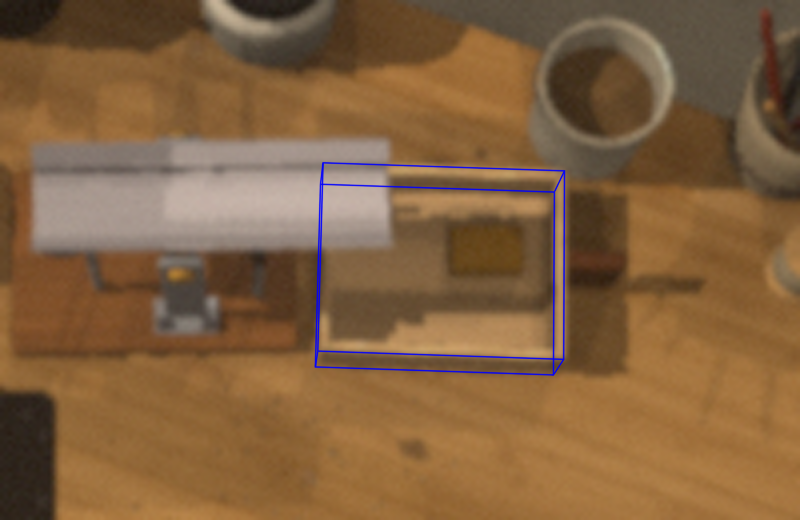

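View pics/e3.png

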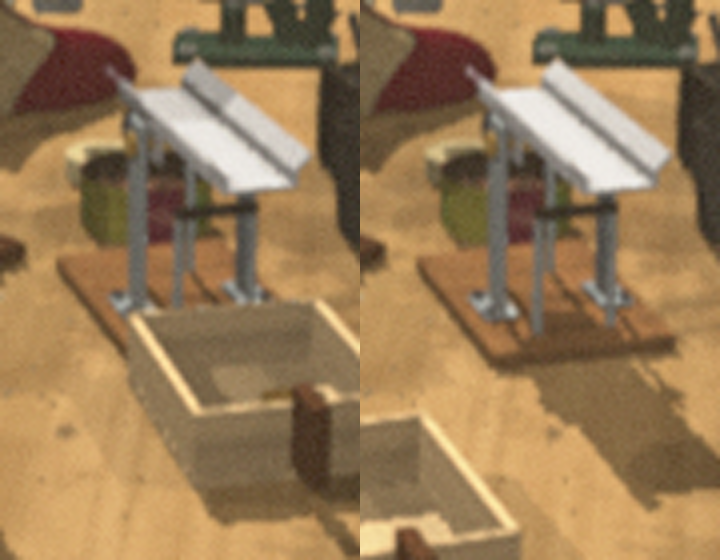

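The cake lies flat in the bin at about (487,250) in the top crop. The bin matches its target outline. The tray edges are where they were at the start, so it is level and empty.

```bash
python3 -c "
from rig import *
print(finish_job())"
```

```text
the job is handed in; nothing more can be done
None
```

The job is handed in at about 22 s of the 67 s allowed, and my last pictures show every end condition I could check as met.

- **Bin:** I pinched the bin by its fin and slid it under the chute's low end with the handle pointing away. By my fit it sits about 158 mm from the pivot and 12 mm to the robot's side, so about 14 mm off its spot. It is turned about 0.05 rad from the chute.
- **Cake to the bench:** I lifted it out of the cradle by its long sides (jaw gap 30 mm), set it on the bare bench and let go. It then matched the expected outline in the side picture.
- **Cake to the tray:** I gripped it again by its short ends (jaw gap 45 mm), set it lengthwise about 74 mm in front of the pivot and let go. A picture right after shows the tray tipped and the cake at the mouth.
- **Last pictures:** The cake lies flat inside the bin, the bin still matches its target outline, and the tray is empty and back in its starting position. The arm was clear of everything.

**What went wrong or disagreed:**
- The first pinch at the fin closed above it. The fingertips stand about 8 mm short of the reported tool point, not ahead of it as described. They touched the fin's top with about 4 N. I used the measured offset for every grasp after that.
- Setting the cake on the bench peaked at about 15 N at the wrist.
- The cameras disagreed with each other by about 2 mm.
- I did not measure the oilstone, tape roll or spool again at the end. The arm stayed clear of them, and those visible in the later pictures look unmoved.

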